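Build a bearing pack in the hold-down fixture and keep it clamped

TASK

Build the bearing pack in the nest of the hold-down fixture: the bearing at the bottom, then the spacer ring on it, then the end cap with its boss up, each set down without dropping it and sitting flat between the nest jaws before the next goes in. Then bring the sprung press lever down by its T-handle until the lever is level, so that its foot clamps the pack squarely, keep it level for at least two seconds and finish while still holding it there, because it springs open when let go. Leave the spanner, the regulator and the large nut where they lie.

Things in the scene. Friction and masses are not known exactly. Their poses are not given: they have to be found in the camera images.
- hold_down: Fixed bench hold-down fixture: grey base plate 84 x 200 x 10 mm (x within 42, y -60 to +140 mm) with a nest of two dark steel jaws and two hinge cheeks (up to 96 mm high, x within 40 mm) for the press lever. Origin: on the nest axis, at the pad's level; z up; y points from the nest to the hinge.
- nest_seat (a point): Centre of the nest's seat, top of a 35 mm disc on the nest axis, 16 mm above the pad and 6 mm above the base plate; the bearing rests on it. Axes as the fixture's.
- nest_mouth (a point): Nest axis at the top of the jaws, 46 mm above the pad. Round bore of 40.8 mm with a 3 mm lead-in chamfer. The jaws stand at +y and -y of the bore (14 to 36 mm from the axis, x within 17 mm). Along the fixture's x the nest is open on both sides, a gap 29 mm wide down to the base plate: fingers that close along this x can lower a part right onto the seat.
- lever_hinge (a point): On the lever's hinge axis, which is parallel to the fixture's x: 95 mm from the nest axis in the fixture's +y, 76 mm above the pad. Axes as the fixture's.
- press_lever (a joint): Turn of the press lever, rad. 0: open on its stop, standing up and leaning back 19 degrees away from the nest. 1.90: level, over the nest, foot square on the pack. It can be pushed too far, to 2.02. A spring always drives it back to 0; with the pack in place, keeping it level takes about 10 N down at the handle.
- handle_grip (a point): On the axis of the lever's T-handle, a round bar of 16 mm diameter, 104 mm long, parallel to the hinge axis and 200 mm from it; this point is 30 mm from the bar's middle towards the fixture's -x (collar within 9 mm of the middle, end rings at 50 mm). Open: 160 mm from the nest axis in +y, 265 mm above the pad. Level: 105 mm in -y, 76 mm up. The bar may turn between the fingers.
- press_foot: Sprung foot under the lever, 95 mm from the hinge: rubber tip of 18 mm diameter on a plunger with 20 mm travel. Origin: centre of the tip's face; z from the tip into the lever. It meets the boss of a complete pack about 0.085 rad before the lever is level, with 4 N, then 0.8 N more per mm (about 10 N when level).
- pack_bearing: Ball bearing, 38 mm diameter, 12 mm thick, lying flat on the pad, the body of the pack. Origin: centre of its underside, z up along its axis. It is held by its outside.
- spacer_ring: Plain steel ring, 38 mm outside, 26 mm inside diameter, 10 mm thick, lying flat on the pad. Origin: centre of its underside, z along its axis.
- end_cap: Steel end cap: a disc of 38 mm diameter and 6 mm thickness with a round boss of 16 mm diameter that stands 10 mm above the disc (16 mm in all), lying boss up on the pad. Origin: centre of its underside, z up along its axis. It can be held by the boss.
- small_spanner: Bystander: combination spanner, 174 mm long, lying near the front edge of the pad. Origin: its middle, underside.
- regulator: Bystander: black voltage regulator with brush holder, 34 x 71 x 30 mm, at the right edge of the pad. Origin: its middle, underside.
- large_nut: Bystander: rusty hexagon nut, 26 x 29 x 13 mm, at the left edge of the pad. Origin: its middle, underside.

How it is judged:
On the way, in this order (a step that is already met when the one before it is completed fails the run):
1. the bearing lies flat on the nest's seat, let go (horizontal distance between pack_bearing and nest_seat below 0.004 m and z of pack_bearing in the frame of nest_seat below 0.002 m and angle between pack_bearing's own z axis and vertical below 0.1 rad and contact force between the fingers and pack_bearing below 0.1 N), for 0.2 s.
2. the spacer ring lies flat on the bearing in the nest, let go (horizontal distance between spacer_ring and nest_seat below 0.004 m and z of spacer_ring in the frame of nest_seat between 0.01 and 0.014 m and angle between the z axis of spacer_ring and the z axis of hold_down, either way round below 0.1 rad and contact force between the fingers and spacer_ring below 0.1 N), for 0.2 s.
3. the end cap lies flat on the spacer ring, boss up, let go (horizontal distance between end_cap and nest_seat below 0.004 m and z of end_cap in the frame of nest_seat between 0.02 and 0.024 m and angle between end_cap's own z axis and vertical below 0.1 rad and contact force between the fingers and end_cap below 0.1 N), for 0.2 s.
4. the lever is held level for two seconds with its foot pressing on the end cap (value of joint press_lever between 1.84 and 1.96 rad and contact force between press_foot and end_cap above 4 N), for 2 s.
At the end, for the whole second after the job is handed in: The robot holds the lever level (1.90 rad within 0.06, i.e. 12 mm at the handle), its foot on the end cap with over 4 N; bearing, ring and cap (boss up) lie stacked flat (within 0.1 rad) on the seat, each within 4 mm of the nest axis and 2 mm of its right height (all of step 4 and contact force between any of the fingers, the arm and hold_down above 2 N and horizontal distance between each of pack_bearing, spacer_ring, end_cap and nest_seat below 0.004 m and z of pack_bearing in the frame of nest_seat below 0.002 m and angle between each of pack_bearing, end_cap's own z axis and vertical below 0.1 rad and z of spacer_ring in the frame of nest_seat between 0.01 and 0.014 m and angle between the z axis of spacer_ring and the z axis of hold_down, either way round below 0.1 rad and z of end_cap in the frame of nest_seat between 0.02 and 0.024 m); the arm keeps its last pose, push and grip.
It fails at once if the bearing is dropped from more than about 3 cm (linear speed of pack_bearing above 0.8 m/s and contact force between the fingers and pack_bearing below 0.01 N).
It fails at once if the spacer ring is dropped from more than about 3 cm (linear speed of spacer_ring above 0.8 m/s and contact force between the fingers and spacer_ring below 0.01 N).
It fails at once if the end cap is dropped from more than about 3 cm (linear speed of end_cap above 0.8 m/s and contact force between the fingers and end_cap below 0.01 N).
It fails at once if the spanner, the regulator or the nut is moved by more than 3 cm (distance of any of small_spanner, regulator, large_nut from where it was at the start of the episode above 0.03 m).
It also fails if it takes over 72 s, if anything falls off the work surface, if the arm or the gripper's body presses on something with over 40 N, if the wrist force passes 120 N, or if a joint passes its speed limit or range.

ROBOT

A 6-joint arm with a two-finger parallel gripper is mounted at the origin on a cart in front of the work surface, level with it; the furniture and walls round the work are solid. World frame = base frame: x ahead of the robot, y to its left, z up, the work surface at z = 0. Lengths are in m, angles in rad, forces in N, time in s.
With the tool pointing down it reaches from about 0.3 to 0.775 m from the base axis. Payload 14.6 kg.
Tool frame: the origin (TCP) lies at the centre of the arm's flange, where the gripper is bolted on; the fingertips stand 199 mm ahead of it and the grasp point (between the pads) lies 180 mm ahead of it; z points along the fingers, y is the line along which they close (so a half turn about z gives the same grasp; the last joint's range is limited). The gripper opens to 94 mm and grips with 3 to 60 N. Pads are 16 mm wide; open, the fingers measure 119 mm over their backs; the gripper's body (75 mm by 177 mm) begins 78 mm behind the grasp point.
Start: joints at [1.108, 0.3, 1.521, -0, 1.321, -0.067], TCP at [0.212, 0.507, 0.405] pointing down, gripper open.
Joint ranges: [-3.03, 3.03], [-0.79, 2.21], [0.23, 2.52], [-1.04, 4.18], [0, 3.07], [-2.55, 2.55]. Speed limits (rad/s): [2.22, 2.22, 2.57, 3.14, 3.14, 3.14].

INTERFACE

Orientations are given as [roll, pitch, yaw] about the fixed x, y, z axes, in that order (R = Rz(yaw) Ry(pitch) Rx(roll)).
In Python, from station import ctrl gives the robot as it stands. The module is installed in compiled form; this text tells all that it offers.
- The arm moves only by the tool servo_tool, never from a script. Its argument "motion" is a list of rows, each a list of 5 numbers: the closure, from 0 (fully open) to 1 (shut), then the shift along the world's x, y, z in cm, then the turn about the world's z in degrees. A call has 1 to 20 rows; each row is the pose to reach, as a shift and turn from the pose commanded when the call began; what a row does not reach only later rows make up. A row lasts 1/8 s, in which the tool goes at most 62.5 mm and 10.7 degrees, less where a joint would pass 70% of its speed; a pose out of reach is approached as far as the arm can. A call with a gripper value outside its range is refused whole. The fingers move at their own pace and stop on an object; "squeeze" is the grip in N (left out, the last holds). Time passes only in rows, so rows that repeat a pose let the fingers close. It gives the time, the measured TCP pose, the force, the opening and the grip force at its end, in the units of the state.
- ctrl.get_obs(): the state, without advancing time (a new reading comes with each control period).
- ctrl.camera(name): name is "scene" or "top" or "wrist"; returns a dict with "image" (480x640x3 uint8, red, green, blue), "fx", "fy", "cx", "cy" (pixels), "dist" ([k1, k2, p1, p2, k3] as OpenCV has them; the pictures are not rectified), "camera_from_world" (4x4, takes a point from world to camera coordinates); the wrist camera has in their place "hand_eye" (4x4, takes a point from camera to tool coordinates, whose origin is the TCP and whose axes are the flange's). Camera axes: x right, y up, looking along -z (the intrinsics and any distortion apply to the point x, -y, -z); pixel columns grow to the right and rows downward; lengths in m; the calibration is good to about 2 mm. A picture is of the moment at which its call begins: read the wrist's pose just before it. There is no depth.
- ctrl.hand_in(): hands the job in; it is judged then, once.
The state is a dict: "time_s": time; "qpos": joint angles; "joint_vel": joint speeds; "tau": joint torques, N m; "ee_pos": TCP position; "eef_rot": TCP orientation; "force": force on the tool from outside, world axes, zero at the start; "moment": the same for the moment, N m; "grip_width": finger opening in m; "grip_force": force on a finger pad.
Only numpy, scipy, OpenCV 4.12 (cv2) and the standard library are available. Lean on these libraries where they do the work, as an engineer would, in place of code of your own. Each camera call takes 0.05 s, during which the arm holds its last target. There are 200 camera calls.

## Working session

There is one attempt and no reset: what is moved stays moved. The work goes in short steps, Python scripts to look and compute and a tool call to move; the robot and the scene stay as the last step left them, time stands still between calls to the robot, and variables do not carry over. Pictures are saved under pics/ and viewed, at most 14 in all, crops included, and the job is handed in when it is done.

Besides the shell and the picture viewer there is one more tool, called as name([rows], argument=value, ...), one row to a line, values as JSON. servo_tool: Moves the arm, as the interface text tells. Its arguments: {"type":"object","properties":{"motion":{"type":"array","items":{"type":"array","items":{"type":"number"}}},"squeeze":{"type":"number"}},"required":["motion"]}

```bash
mkdir -p pics; cat > h.py <<'E'
import numpy as np, cv2
from scipy.spatial.transform import Rotation as R
from station import ctrl
def shot(name):
    o=ctrl.get_obs(); c=ctrl.camera(name)
    K=np.array([[c['fx'],0,c['cx']],[0,c['fy'],c['cy']],[0,0,1.]]); d=np.array(c['dist'],float)
    if name=='wrist':
        T=np.eye(4); T[:3,:3]=R.from_euler('xyz',o['eef_rot']).as_matrix(); T[:3,3]=o['ee_pos']
        W=T@np.array(c['hand_eye'])
    else: W=np.linalg.inv(np.array(c['camera_from_world']))
    return dict(im=c['image'],K=K,d=d,W=W,o=o)
def ray(s,px,z):
    p=cv2.undistortPoints(np.array(px,float).reshape(-1,1,2),s['K'],s['d']).reshape(-1,2)
    v=np.c_[p[:,0],-p[:,1],-np.ones(len(p))]@s['W'][:3,:3].T; o=s['W'][:3,3]
    return o+v*((z-o[2])/v[:,2])[:,None]
def proj(s,P):
    P=np.atleast_2d(P); C=(P-s['W'][:3,3])@s['W'][:3,:3]; C=C*[1,-1,-1]
    return cv2.projectPoints(C.reshape(-1,1,3),np.zeros(3),np.zeros(3),s['K'],s['d'])[0].reshape(-1,2)
def save(s,n): cv2.imwrite('pics/'+n+'.png',s['im'][:,:,::-1])
E
python3 - <<'E'
from h import *
import pickle
for n in('top','scene'):
    s=shot(n); save(s,n+'0'); pickle.dump(s,open(n+'0.pkl','wb')); print(n,s['W'].round(3).tolist(),s['K'][0,0])
print(ctrl.get_obs())
E
```

```text
top [[-0.001, 0.995, -0.095, 0.417], [-1.0, 0.001, 0.024, 0.005], [0.024, 0.095, 0.995, 1.237], [0.0, 0.0, 0.0, 1.0]] 530.7161903655783
scene [[0.83, 0.428, -0.358, 0.182], [-0.558, 0.634, -0.535, -0.534], [-0.002, 0.644, 0.765, 0.931], [0.0, 0.0, 0.0, 1.0]] 473.3815023345483
{'time_s': 0.1, 'qpos': array([ 1.10836774e+00,  3.00420999e-01,  1.52152330e+00, -7.68189508e-06,
        1.32073446e+00, -6.66101106e-02]), 'joint_vel': array([ 0.00053665, -0.00224912, -0.00462629,  0.0019671 , -0.00075161,
       -0.00045751]), 'tau': array([ 9.52300543e-04, -5.32648480e+01, -3.53279042e+01,  7.09381420e-02,
        2.34901981e-02, -4.95919892e-05]), 'ee_pos': array([0.21205416, 0.50744296, 0.40413815]), 'eef_rot': array([-3.14050846e+00, -6.48680251e-05,  2.74577605e+00]), 'force': array([-0.04882731,  0.3258564 , -0.56168749]), 'moment': array([ 0.00228111,  0.00877103, -0.04027627]), 'grip_force': 0.0, 'grip_width': 0.0935159256491929}
```

View pics/top0.png

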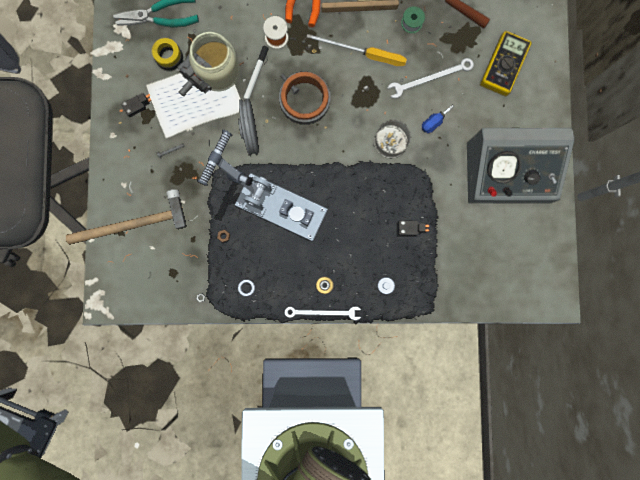

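View pics/scene0.png

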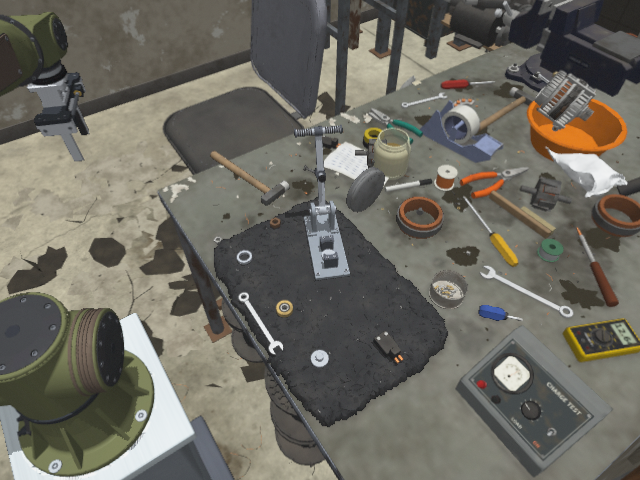

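The top view shows the ring at about (246,288), the bearing at (325,285), the cap at (386,286), and the nest at about (298,214) with the hinge to its upper left. The spanner is at (323,313), the nut at (223,236) and the regulator at (412,228).

```bash
python3 - <<'E'
from h import *
import pickle
s=pickle.load(open('top0.pkl','rb')); im=s['im']
for n,(u,v),h in(('ring',(246,288),.01),('bear',(325,285),.012),('cap',(386,286),.006)):
    g=im[v-16:v+17,u-16:u+17].astype(int).max(2)>90
    k,l,st,c=cv2.connectedComponentsWithStats(g.astype(np.uint8))
    i=1+st[1:,4].argmax(); x=st[i]
    m=(l==i).astype(np.uint8); cn=max(cv2.findContours(m,0,2)[0],key=len); (cx,cy),r=cv2.minEnclosingCircle(cn)
    print(n,cx+u-16,cy+v-16,r,x,ray(s,[(cx+u-16,cy+v-16)],h).round(4))
c=cv2.resize(im[120:250,190:340],None,fx=4,fy=4,interpolation=cv2.INTER_CUBIC)
cv2.imwrite('pics/fix.png',c[:,:,::-1])
E
```

```text
ring 245.7763156890869 287.4473686218262 8.735248565673828 [  8   7  17  18 158] [[0.4252 0.1519 0.01  ]]
bear 324.29041957855225 284.78742504119873 8.89120101928711 [  7   8  18  17 233] [[ 0.4309 -0.0282  0.012 ]]
cap 385.8571424484253 285.2857141494751 8.950075149536133 [  7   7  18  17 241] [[ 0.4298 -0.171   0.006 ]]
```

View pics/fix.png

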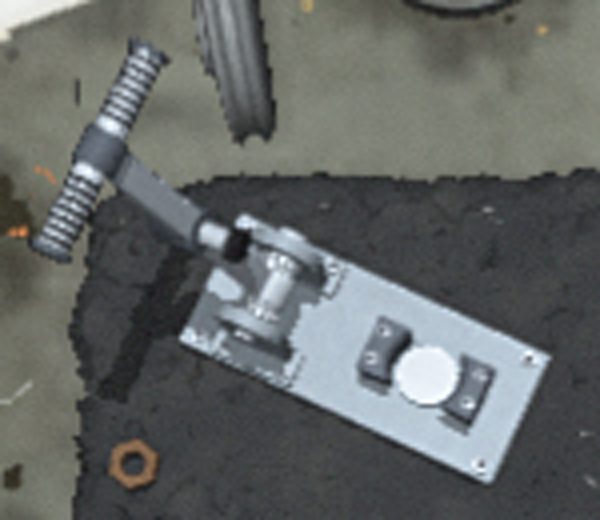

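```bash
python3 - <<'E'
from h import *
import pickle
s=pickle.load(open('top0.pkl','rb'))
q=np.array([(551,356),(491,484),(240,213),(181,340)])/4+[190,120]-.4
P=ray(s,q,.01);print(P.round(4).tolist())
f=(P[0]+P[1])/2;b=(P[2]+P[3])/2;y=(b-f)/np.linalg.norm(b-f);print(np.linalg.norm(b-f),np.linalg.norm(P[0]-P[1]),y, np.degrees(np.arctan2(y[1],y[0])), np.degrees(np.arctan2(*(P[0]-P[1])[[1,0]])))
print('nest from corners',f+.06*y, 'seat',ray(s,[np.array([427,376])/4+[190,120]-.4],.016))
n=f+.06*y; x=np.cross(y,[0,0,1])
for nm,a in(('open',.16),('level',-.105)):print(nm,n+a*y-.03*x)
a=ray(s,[np.array([103,147])/4+[190,120]-.4],.265);print('handle mid',a,n+.16*y)
E
```

```text
[[0.6084, -0.0357, 0.01], [0.5332, -0.0007, 0.01], [0.6924, 0.1462, 0.01], [0.6172, 0.1795, 0.01]]
0.19957111312298453 0.08290853142158791 [0.42074528 0.90717882 0.        ] 65.11835106916288 -24.98495033653136
nest from corners [0.596053   0.03624512 0.01      ] seat [[0.59555166 0.03648692 0.016     ]]
open [0.63615688 0.19401609 0.01      ]
level [ 0.52465938 -0.0463863   0.01      ]
handle mid [[0.66578223 0.18035219 0.265     ]] [0.66337225 0.18139373 0.01      ]
```

servo_tool([
  [0.35, 5, -12, -1, -20],
  [0.35, 10, -24, -2, -40],
  [0.35, 16, -36, -4, -60],
  [0.35, 20, -46, -5, -80],
  [0.35, 21.9, -53.6, -6, -92.3],
  [0.35, 21.9, -53.6, -6, -92.3],
  [0.35, 21.9, -53.6, -6, -92.3],
  [0.35, 21.9, -53.6, -6, -92.3],
  [0.35, 21.9, -53.6, -6, -92.3],
  [0.35, 21.9, -53.6, -6, -92.3],
  [0.35, 21.9, -53.6, -6, -92.3],
  [0.35, 21.9, -53.6, -6, -92.3],
  [0.35, 21.9, -53.6, -6, -92.3],
  [0.35, 21.9, -53.6, -6, -92.3],
])

```text
time_s: 1.85
ee_pos: [0.4309, -0.0279, 0.3448]
eef_rot: [3.141, -0.0, 1.136]
force: [0.2, 0.6, 0.8]
grip_width: 0.0612
grip_force: 0.0
```

```bash
python3 - <<'E'
from h import *
import pickle
s=shot('wrist'); o=s['o']; print(o['time_s'],o['ee_pos'],np.degrees(o['eef_rot']),o['grip_width'],o['qpos'])
pickle.dump(s,open('w1.pkl','wb'))
print(proj(s,[[.4309,-.0282,.012],[.4298,-.171,.006],[.4252,.1519,.01],[.5957,.0363,.046]]))
save(s,'w1')
E
```

```text
1.85 [ 0.43091325 -0.02787871  0.34480686] [ 1.79985513e+02 -6.14407312e-03  6.50901233e+01] 0.0611850338602154 [-1.49472527e-01  1.00222777e-01  1.90907007e+00  3.50622756e-05
  1.13202700e+00  2.85271961e-01]
[[313.51968362 224.2132617 ]
 [384.29399917 375.13260166]
 [195.22432867  -6.3455063 ]
 [510.623169    33.99304954]]
```

View pics/w1.png

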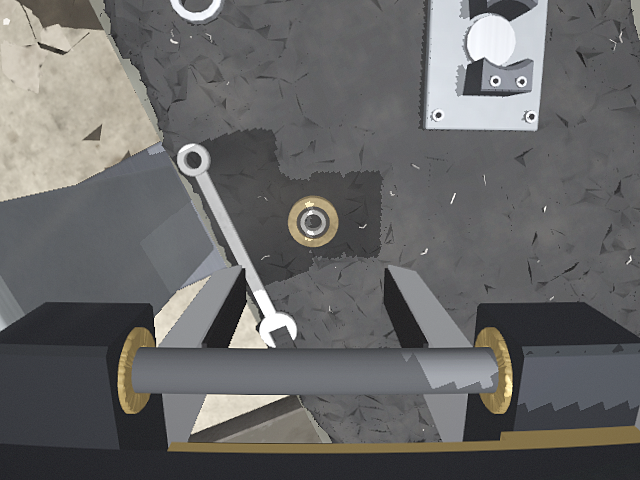

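```bash
python3 - <<'E'
from h import *
import pickle
s=pickle.load(open('w1.pkl','rb')); im=s['im'].astype(int)
print('sp',ray(s,[(277,328),(193,160),(232,230)],.004).round(4).tolist())
r,g,b=im[...,0],im[...,1],im[...,2]
def circ(m,box,h):
    x0,y0,x1,y1=box; mm=m[y0:y1,x0:x1].astype(np.uint8); cn=max(cv2.findContours(mm,0,2)[0],key=cv2.contourArea)
    hull=cv2.convexHull(cn).reshape(-1,2)+[x0,y0]; P=ray(s,hull,h)[:,:2]; c,rr=cv2.minEnclosingCircle(P.astype(np.float32)*1000); print(box,c,rr)
circ((r>g+10)&(r>90)&(r>b+25),(270,180,360,260),.012)
circ((r>190),(460,8,518,72),.016)
print(ray(s,[(427,129),(536,129)],.01))
P=np.array([.4309,-.0282,.0])
E
```

```text
sp [[0.367, -0.0954, 0.004], [0.3694, 0.0523, 0.004], [0.3714, -0.0075, 0.004]]
(270, 180, 360, 260) (431.4189453125, -26.023056030273438) 19.49273681640625
(460, 8, 518, 72) (594.3815307617188, 39.26510238647461) 24.78638458251953
[[ 5.34307904e-01  6.04101425e-04  1.00000000e-02]
 [ 6.08101417e-01 -3.23625388e-02  1.00000000e-02]]
```

The bearing is at (314,222) in the wrist view. Top and wrist views agree on the bearing-to-nest offset (165, 64.5 mm), so I'll grasp.

servo_tool([
  [0.35, 0.03, 0.09, -4, 0],
  [0.35, 0.03, 0.09, -8, 0],
  [0.35, 0.03, 0.09, -11, 0],
  [0.35, 0.03, 0.09, -13, 0],
  [0.35, 0.03, 0.09, -14.3, 0],
  [0.35, 0.03, 0.09, -14.3, 0],
  [0.35, 0.03, 0.09, -14.3, 0],
  [1, 0.03, 0.09, -14.3, 0],
  [1, 0.03, 0.09, -14.3, 0],
  [1, 0.03, 0.09, -14.3, 0],
  [1, 0.03, 0.09, -14.3, 0],
  [1, 0.03, 0.09, -14.3, 0],
  [1, 0.03, 0.09, -14.3, 0],
  [1, 0.03, 0.09, -12, 0],
  [1, 0.03, 0.09, -8, 0],
  [1, 0.03, 0.09, -6, 0],
  [1, 0.03, 0.09, -6, 0],
], squeeze=25)

```text
time_s: 4.03
ee_pos: [0.4315, -0.0276, 0.2855]
eef_rot: [3.139, -0.001, 1.135]
force: [0.0, 0.7, -1.0]
grip_width: 0.0366
grip_force: 25.0
```

servo_tool([
  [1, 4, 1.5, 1, 0],
  [1, 8, 3, 1, 0],
  [1, 12, 4.7, 1, 0],
  [1, 15, 5.9, 0, 0],
  [1, 16.5, 6.45, 0, 0],
  [1, 16.5, 6.45, 0, 0],
  [1, 16.5, 6.45, 0, 0],
  [1, 16.5, 6.45, 0, 0],
])

```text
time_s: 5.03
ee_pos: [0.5959, 0.0366, 0.2846]
eef_rot: [-3.142, 0.0, 1.135]
force: [-0.4, -0.5, -0.9]
grip_width: 0.037
grip_force: 25.0
```

```bash
python3 - <<'E'
from h import *
import pickle
s=shot('wrist'); o=s['o']; print(o['time_s'],o['ee_pos'],np.degrees(o['eef_rot']),o['grip_width'])
pickle.dump(s,open('w2.pkl','wb'))
save(s,'w2'); print(proj(s,[[.596,.0375,.046],[.596,.0375,.096]]))
E
```

```text
5.025 [0.59589317 0.03659834 0.28462533] [-1.79996042e+02  4.12115408e-03  6.50043901e+01] 0.03702829571369139
[[312.64989699 258.39180771]
 [312.20968167 292.30553383]]
```

View pics/w2.png

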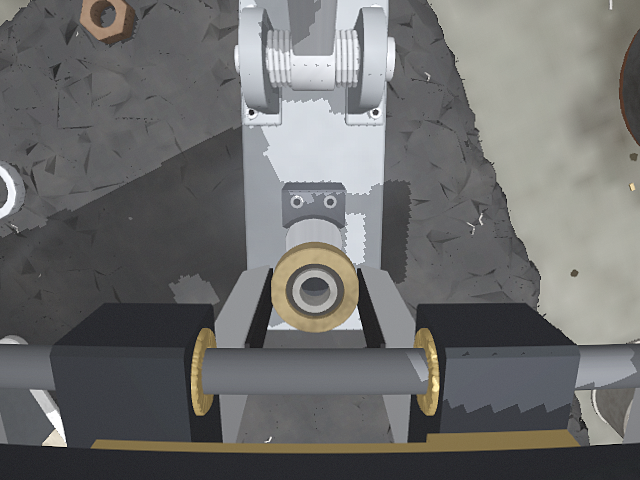

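```bash
python3 - <<'E'
from h import *
import pickle
s=pickle.load(open('w2.pkl','rb')); im=s['im'].astype(int)
r,g,b=im[...,0],im[...,1],im[...,2]
m=((r>g+10)&(r>90)&(r>b+25)).astype(np.uint8)[235:335,262:370]
cn=max(cv2.findContours(m,0,2)[0],key=cv2.contourArea).reshape(-1,2)+[262,235]
P=ray(s,cv2.convexHull(cn).reshape(-1,2),.0965)
c,rr=cv2.minEnclosingCircle((P[:,:2]*1000).astype(np.float32));print(c,rr)
ex=np.array([.906,-.423]);ey=np.array([.423,.906]); N=np.array([.5959,.0366])
for p,z in(((297,202),.046),((330,201),.046),((283,183),.046),((345,183),.046),((250,113),.014),((375,113),.014),((243,120),.01),((384,120),.01)):
    d=ray(s,[p],z)[0,:2]-N; print(p,(d@ex*1000).round(1),(d@ey*1000).round(1))
d=np.array(c)/1000-N; print('b',d@ex*1000,d@ey*1000)
E
```

```text
(597.7487182617188, 38.982460021972656) 19.842287063598633
(297, 202) -8.3 31.0
(330, 201) 8.6 31.6
(283, 183) -15.4 40.8
(345, 183) 16.2 40.8
(250, 113) -35.9 77.0
(375, 113) 34.9 77.1
(243, 120) -40.7 73.3
(384, 120) 40.8 73.4
b 0.6671581558227353 2.9405166046142486
```

```bash
python3 - <<'E'
from h import *
import pickle
ex=np.array([.906,-.423]);ey=np.array([.423,.906]); N=np.array([.5959,.0366])
def pr(s,L,z):
    for p in L:
        d=ray(s,[p],z)[0,:2]-N; print(p,(d@ex*1000).round(1),(d@ey*1000).round(1))
t=pickle.load(open('top0.pkl','rb'))
print('top');pr(t,[tuple(np.array(q)/4+[190,120]-.4) for q in((486,376),(468,409),(385,330),(372,358))],.046)
w=pickle.load(open('w1.pkl','rb'));print('w1');pr(w,[(495,81),(522,81)],.046);pr(w,[(427,129),(536,129)],.01)
pr(w,[(490,41)],.016)
s=pickle.load(open('w2.pkl','rb'));print('w2 seat rear edge / jaw front');pr(s,[(314,184)],.046)
print(s['W'].round(4)[:3],w['W'].round(4)[:3])
c=np.hstack([cv2.resize(w['im'][0:140,420:560],None,fx=3,fy=3),cv2.resize(s['im'][170:300,250:380],(420,420))])
cv2.imwrite('pics/z.png',c[:,:,::-1])
E
```

```text
top
(np.float64(311.1), np.float64(213.6)) 10.3 -33.0
(np.float64(306.6), np.float64(221.85)) -11.1 -31.8
(np.float64(285.85), np.float64(202.1)) 9.8 29.9
(np.float64(282.6), np.float64(209.1)) -7.8 29.7
w1
(495, 81) -8.0 -28.9
(522, 81) 9.6 -28.4
(427, 129) -40.6 -58.7
(536, 129) 40.2 -57.3
(490, 41) -1.2 1.3
w2 seat rear edge / jaw front
(314, 184) 0.4 40.3
[[ 9.066e-01  4.111e-01  9.470e-02  6.238e-01]
 [-4.219e-01  8.831e-01  2.052e-01  9.530e-02]
 [ 7.000e-04 -2.260e-01  9.741e-01  2.639e-01]] [[ 0.9073  0.4099  0.0941  0.4588]
 [-0.4206  0.8837  0.2053  0.0308]
 [ 0.001  -0.2259  0.9742  0.3241]]
```

View pics/z.png

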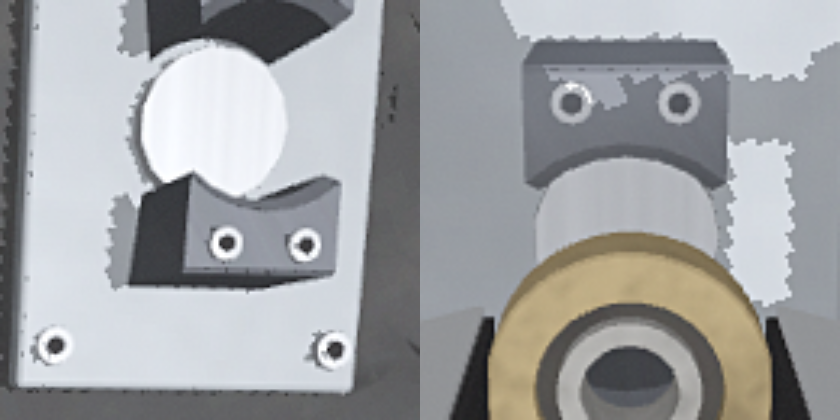

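servo_tool([
  [1, -0.03, -0.08, -2, 0],
  [1, -0.03, -0.08, -3, 0],
  [1, -0.03, -0.08, -3.8, 0],
  [1, -0.03, -0.08, -4.3, 0],
  [1, -0.03, -0.08, -4.6, 0],
  [1, -0.03, -0.08, -4.6, 0],
])

```text
time_s: 5.82
ee_pos: [0.5961, 0.0362, 0.2387]
eef_rot: [-3.142, -0.0, 1.135]
force: [0.0, 1.2, -1.9]
grip_width: 0.0369
grip_force: 25.0
```

servo_tool([
  [1, 0, 0, -0.6, 0],
  [1, 0, 0, -1.1, 0],
  [1, 0, 0, -1.6, 0],
  [1, 0, 0, -2, 0],
  [1, 0, 0, -2.1, 0],
  [1, 0, 0, -2.1, 0],
])

```text
time_s: 6.58
ee_pos: [0.596, 0.0361, 0.2179]
eef_rot: [-3.141, 0.0, 1.135]
force: [-3.0, 2.5, 6.2]
grip_width: 0.0367
grip_force: 25.0
```

servo_tool([
  [1, 0, 0, 0.05, 0],
  [0.35, 0, 0, 0.05, 0],
  [0.35, 0, 0, 0.05, 0],
  [0.35, 0, 0, 0.05, 0],
  [0.35, 0, 0, 1, 0],
  [0.35, 0, 0, 4, 0],
  [0.35, 0, 0, 8, 0],
  [0.35, 0, 0, 12, 0],
  [0.35, -8, 5.5, 12.5, 0],
  [0.35, -14, 9, 12.5, 0],
  [0.35, -17, 11.6, 12.5, 0],
  [0.35, -17, 11.6, 12.5, 0],
  [0.35, -17, 11.6, 12.5, 0],
  [0.35, -17, 11.6, 12.5, 0],
  [0.35, -17, 11.6, 12.5, 0],
  [0.35, -17, 11.6, 12.5, 0],
])

```text
time_s: 8.57
ee_pos: [0.4265, 0.1516, 0.3424]
eef_rot: [-3.141, 0.0, 1.134]
force: [0.4, -0.3, 0.6]
grip_width: 0.0615
grip_force: 0.0
```

```bash
python3 - <<'E'
from h import *
import pickle
s=shot('wrist'); o=s['o']; print(o['time_s'],o['ee_pos'],np.degrees(o['eef_rot']),o['grip_width'],o['force'])
pickle.dump(s,open('w3.pkl','wb'))
q=proj(s,[[.4252,.153,.01]])[0];print(q)
im=s['im'].astype(int);u,v=q.astype(int);x0,y0=u-60,v-60
m=(im[y0:v+60,x0:u+60].min(2)>130).astype(np.uint8)
for c in cv2.findContours(m,0,2)[0]:
    if cv2.contourArea(c)<300: continue
    P=ray(s,c.reshape(-1,2)+[x0,y0],.010)[:,:2]*1000; print(cv2.minEnclosingCircle(P.astype(np.float32)))
w2=shot('scene')
qs=proj(w2,[[.596,.037,.03]])[0].astype(int);print(qs)
a=cv2.resize(w2['im'][qs[1]-30:qs[1]+30,qs[0]-30:qs[0]+30],(480,480)); b=s['im']
cv2.imwrite('pics/w3.png',np.hstack([a,cv2.resize(b,(320,240)).copy() if 0 else cv2.copyMakeBorder(cv2.resize(b,(320,240)),0,240,0,0,0)])[:,:,::-1])
E
```

```text
8.575 [0.42654348 0.15163917 0.3424247 ] [-1.79978782e+02  1.65599523e-02  6.49666837e+01] 0.06145952660754872 [ 0.35646989 -0.30002282  0.64651989]
[311.21989044 222.88052879]
((425.6822204589844, 153.7130889892578), 18.565170288085938)
[328 251]
```

View pics/w3.png

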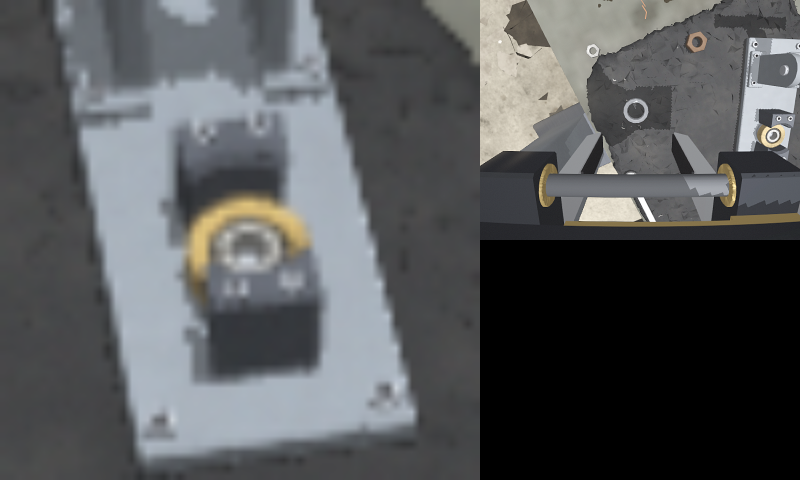

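servo_tool([
  [0.35, -0.08, 0.05, -4, 0],
  [0.35, -0.08, 0.05, -8, 0],
  [0.35, -0.08, 0.05, -11, 0],
  [0.35, -0.08, 0.05, -13, 0],
  [0.35, -0.08, 0.05, -14, 0],
  [0.35, -0.08, 0.05, -14, 0],
  [0.35, -0.08, 0.05, -14, 0],
  [1, -0.08, 0.05, -14, 0],
  [1, -0.08, 0.05, -14, 0],
  [1, -0.08, 0.05, -14, 0],
  [1, -0.08, 0.05, -14, 0],
  [1, -0.08, 0.05, -14, 0],
  [1, -0.08, 0.05, -12, 0],
  [1, -0.08, 0.05, -8, 0],
  [1, -0.08, 0.05, -5, 0],
  [1, -0.08, 0.05, -5, 0],
  [1, -0.08, 0.05, -5, 0],
])

```text
time_s: 10.8
ee_pos: [0.425, 0.1525, 0.2916]
eef_rot: [-3.141, 0.001, 1.135]
force: [0.6, 0.5, -1.2]
grip_width: 0.0372
grip_force: 25.0
```

servo_tool([
  [1, 4, -2.7, 0, 0],
  [1, 8, -5.5, 0, 0],
  [1, 12, -8.2, 0, 0],
  [1, 15, -10.2, 0, 0],
  [1, 17.08, -11.65, 0, 0],
  [1, 17.08, -11.65, 0, 0],
  [1, 17.08, -11.65, 0, 0],
  [1, 17.08, -11.65, 0, 0],
  [1, 17.08, -11.65, -2, 0],
  [1, 17.08, -11.65, -3, 0],
  [1, 17.08, -11.65, -3.6, 0],
  [1, 17.08, -11.65, -4.2, 0],
  [1, 17.08, -11.65, -4.7, 0],
  [1, 17.08, -11.65, -5.2, 0],
  [1, 17.08, -11.65, -5.2, 0],
])

```text
time_s: 12.68
ee_pos: [0.5961, 0.0362, 0.2405]
eef_rot: [-3.142, -0.0, 1.135]
force: [1.7, 1.5, -1.0]
grip_width: 0.0368
grip_force: 25.0
```

servo_tool([
  [1, 0, 0, -0.4, 0],
  [1, 0, 0, -0.7, 0],
  [1, 0, 0, -0.9, 0],
  [1, 0, 0, -1, 0],
  [1, 0, 0, -1, 0],
])

```text
time_s: 13.3
ee_pos: [0.5962, 0.0362, 0.2311]
eef_rot: [3.141, -0.0, 1.135]
force: [0.4, 3.6, 6.2]
grip_width: 0.0369
grip_force: 25.0
```

servo_tool([
  [1, 0, 0, 0.05, 0],
  [0.35, 0, 0, 0.05, 0],
  [0.35, 0, 0, 0.05, 0],
  [0.35, 0, 0, 0.05, 0],
  [0.35, 0, 0, 1, 0],
  [0.35, 0, 0, 4, 0],
  [0.35, 0, 0, 8, 0],
  [0.35, 0, 0, 11, 0],
  [0.35, -4, -5.5, 11.1, 0],
  [0.35, -9, -11, 11.1, 0],
  [0.35, -13, -16, 11.1, 0],
  [0.35, -16.6, -20.65, 11.1, 0],
  [0.35, -16.6, -20.65, 11.1, 0],
  [0.35, -16.6, -20.65, 11.1, 0],
  [0.35, -16.6, -20.65, 11.1, 0],
  [0.35, -16.6, -20.65, 11.1, 0],
  [0.35, -16.6, -20.65, 11.1, 0],
])

```text
time_s: 15.42
ee_pos: [0.4304, -0.1699, 0.3415]
eef_rot: [-3.141, -0.0, 1.136]
force: [-0.1, 0.7, 0.1]
grip_width: 0.0607
grip_force: 0.0
```

```bash
python3 - <<'E'
from h import *
import pickle
s=shot('wrist'); o=s['o']; print(o['time_s'],o['ee_pos'],np.degrees(o['eef_rot']),o['grip_width'],o['force'])
pickle.dump(s,open('w4.pkl','wb'))
q=proj(s,[[.430,-.170,.006]])[0];print(q)
im=s['im'].astype(int);u,v=q.astype(int);x0,y0=u-45,v-45
m=(im[y0:v+45,x0:u+45].min(2)>110).astype(np.uint8)
for c in cv2.findContours(m,0,2)[0]:
    if cv2.contourArea(c)<300: continue
    P=ray(s,c.reshape(-1,2)+[x0,y0],.006)[:,:2]*1000; print(cv2.minEnclosingCircle(P.astype(np.float32)),P.mean(0))
w2=shot('scene')
qs=proj(w2,[[.596,.037,.03]])[0].astype(int)
a=cv2.resize(w2['im'][qs[1]-30:qs[1]+30,qs[0]-30:qs[0]+30],(480,480)); b=cv2.resize(s['im'][y0-20:v+65,x0-20:u+65],(320,320))
cv2.imwrite('pics/w4.png',np.hstack([a,cv2.copyMakeBorder(b,0,160,0,0,0)])[:,:,::-1])
E
```

```text
15.425 [ 0.43044175 -0.16986951  0.34153618] [-1.79985988e+02 -4.72884100e-03  6.50872920e+01] 0.06065228066609026 [-0.06718193  0.69695632  0.08288207]
[313.12201041 223.46766763]
((430.041015625, -169.24069213867188), 19.077171325683594) [ 428.52470859 -169.45585516]
```

View pics/w4.png

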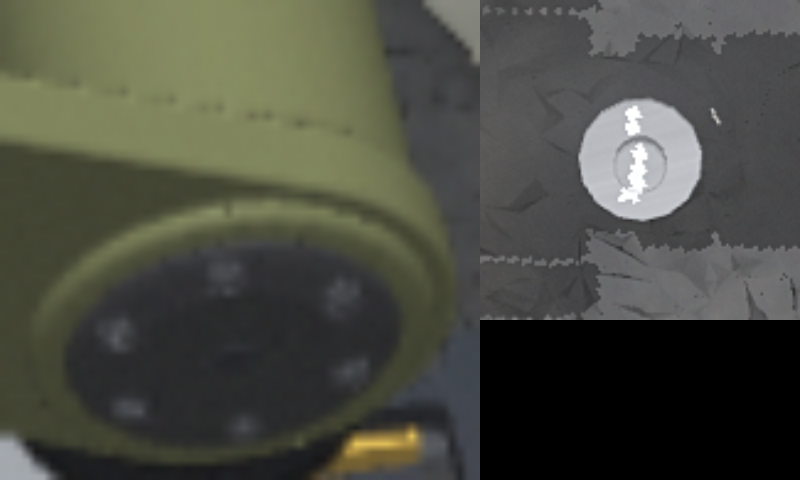

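The cap's disc is at (430.0,-169.2) mm by the wrist camera. The arm hides the nest in the scene view. I'll grip the cap by the boss.

servo_tool([
  [0.35, 0, -0.05, -4, 0],
  [0.35, 0, -0.05, -8, 0],
  [0.35, 0, -0.05, -11, 0],
  [0.5, 0, -0.05, -12.8, 0],
  [0.6, 0, -0.05, -13.5, 0],
  [0.6, 0, -0.05, -13.5, 0],
  [0.6, 0, -0.05, -13.5, 0],
  [1, 0, -0.05, -13.5, 0],
  [1, 0, -0.05, -13.5, 0],
  [1, 0, -0.05, -13.5, 0],
  [1, 0, -0.05, -13.5, 0],
  [1, 0, -0.05, -13.5, 0],
  [1, 0, -0.05, -12, 0],
  [1, 0, -0.05, -8, 0],
  [1, 0, -0.05, -5, 0],
  [1, 0, -0.05, -5, 0],
  [1, 0, -0.05, -5, 0],
])

```text
time_s: 17.65
ee_pos: [0.4298, -0.1708, 0.2912]
eef_rot: [-3.141, 0.0, 1.135]
force: [-0.3, 1.0, -0.9]
grip_width: 0.014
grip_force: 25.0
```

servo_tool([
  [1, 4, 5, 0, 0],
  [1, 8, 10, 0, 0],
  [1, 12, 15, 0, 0],
  [1, 15, 18.7, 0, 0],
  [1, 16.6, 20.7, 0, 0],
  [1, 16.6, 20.7, 0, 0],
  [1, 16.6, 20.7, 0, 0],
  [1, 16.6, 20.7, 0, 0],
  [1, 16.6, 20.7, 0, 0],
])

```text
time_s: 18.77
ee_pos: [0.5958, 0.0354, 0.2917]
eef_rot: [3.142, 0.0, 1.134]
force: [0.5, -0.8, -0.5]
grip_width: 0.0141
grip_force: 25.0
```

```bash
python3 - <<'E'
from h import *
import pickle
s=shot('wrist'); o=s['o']; print(o['time_s'],o['ee_pos'])
pickle.dump(s,open('w5.pkl','wb')); cv2.imwrite('pics/w5.png',cv2.resize(s['im'][160:360,220:420],(600,600))[:,:,::-1])
E
```

```text
18.775 [0.59582604 0.03543601 0.29174929]
```

View pics/w5.png

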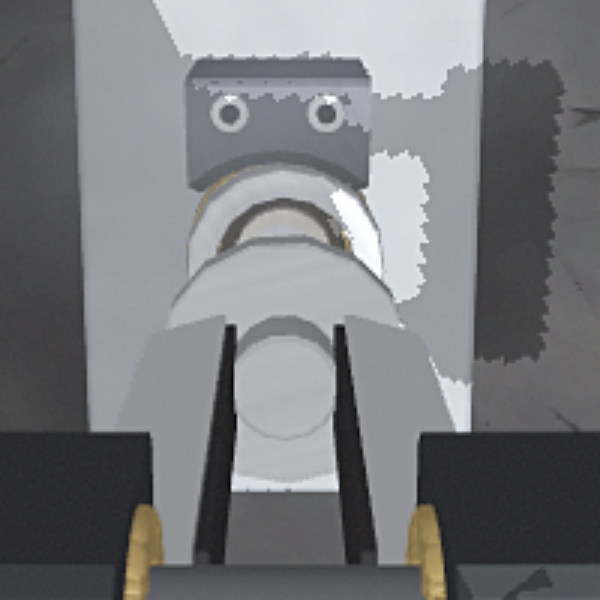

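The ring sits in the nest on the bearing, and the cap is held level by its boss. Lowering it now.

servo_tool([
  [1, 0, 0.05, -1.5, 0],
  [1, 0, 0.05, -2.7, 0],
  [1, 0, 0.05, -3.4, 0],
  [1, 0, 0.05, -3.9, 0],
  [1, 0, 0.05, -4.2, 0],
  [1, 0, 0.05, -4.5, 0],
  [1, 0, 0.05, -4.75, 0],
  [1, 0, 0.05, -4.8, 0],
  [1, 0, 0.05, -4.8, 0],
])

```text
time_s: 19.95
ee_pos: [0.5961, 0.0366, 0.2448]
eef_rot: [3.141, -0.0, 1.135]
force: [-4.1, -0.1, 10.1]
grip_width: 0.0143
grip_force: 25.0
```

servo_tool([
  [1, 0, 0, 0.08, 0],
  [0.4, 0, 0, 0.08, 0],
  [0.4, 0, 0, 0.08, 0],
  [0.4, 0, 0, 0.08, 0],
  [0.2, 0, 0, 1.5, 0],
  [0, 0, 0, 6, 0],
  [0, 0, 0, 10, 0],
  [0, 0, 0, 10, 0],
  [0, 0, 0, 10, 0],
])

```text
time_s: 21.08
ee_pos: [0.5959, 0.0366, 0.3436]
eef_rot: [-3.141, 0.0, 1.135]
force: [0.3, 0.8, 0.1]
grip_width: 0.091
grip_force: 0.0
```

```bash
python3 - <<'E'
from h import *
import pickle
s=shot('wrist'); o=s['o']; print(o['time_s'],o['ee_pos'])
pickle.dump(s,open('w6.pkl','wb')); cv2.imwrite('pics/w6.png',cv2.resize(s['im'][130:330,220:420],(600,600))[:,:,::-1])
E
```

```text
21.075 [0.59585823 0.03658434 0.34359367]
```

View pics/w6.png

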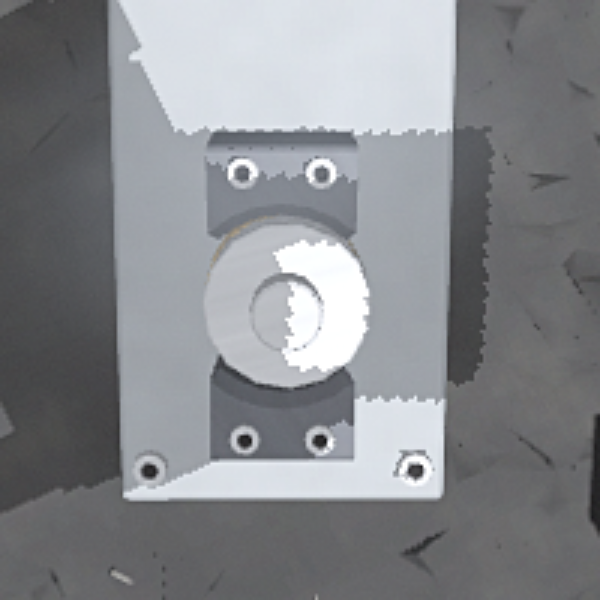

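The cap sits centred between the jaws, with its disc near (287,304) in the crop and the jaw screws symmetric around it. On to the lever handle.

servo_tool([
  [0, 0, 0, 5, 0],
  [0, 0, 0, 11, 0],
  [0, 0, 0, 17, 0],
  [0, 0, 0, 19, 10],
  [0, 1, 4, 19, 20],
  [0, 2, 8, 19, 30],
  [0, 3, 12, 19, 40],
  [0, 4.06, 15.7, 19, 50],
  [0, 4.06, 15.7, 19, 60],
  [0, 4.06, 15.7, 19, 70],
  [0, 4.06, 15.7, 19, 80],
  [0, 4.06, 15.7, 19, 90],
  [0, 4.06, 15.7, 19, 90],
  [0, 4.06, 15.7, 19, 90],
  [0, 4.06, 15.7, 19, 90],
])

```text
time_s: 23.0
ee_pos: [0.6367, 0.1936, 0.5334]
eef_rot: [-3.141, -0.0, 2.703]
force: [-0.0, 0.5, -0.5]
grip_width: 0.0938
grip_force: 0.0
```

```bash
python3 - <<'E'
from h import *
import pickle
s=shot('wrist'); o=s['o']; print(o['time_s'],o['ee_pos'],o['eef_rot'],o['qpos'])
n=np.array([.596,.0362,0]);ey=np.array([.423,.906,0]);ex=np.array([.906,-.423,0])
print(proj(s,[n+.16*ey-.03*ex+[0,0,.265],n+.16*ey+[0,0,.265]]))
save(s,'w7')
E
```

```text
23.0 [0.63672945 0.19357233 0.53339225] [-3.14130189e+00 -2.93823018e-04  2.70336722e+00] [ 2.40112712e-01  5.32965601e-01  9.06036416e-01 -4.23887350e-05
  1.70300186e+00 -8.92463800e-01]
[[314.98895193 244.22592253]
 [315.01303859 291.4701129 ]]
```

View pics/w7.png

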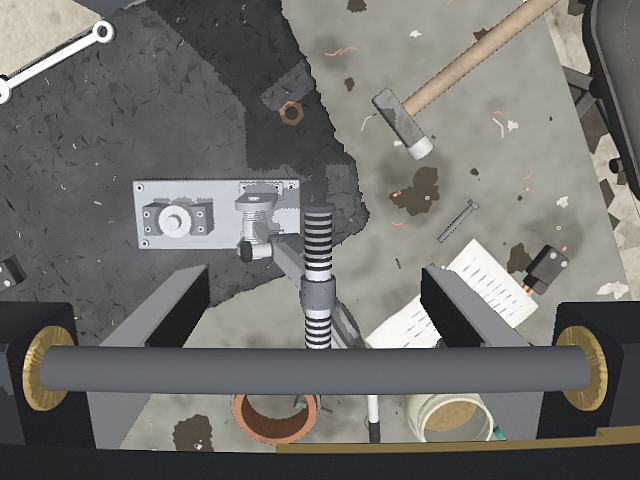

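servo_tool([
  [0, 0, 0, -3, 0],
  [0, 0, 0, -6, 0],
  [0.3, 0, 0, -8, 0],
  [0.4, 0, 0, -8.8, 0],
  [0.5, 0, 0, -8.8, 0],
  [0.6, 0, 0, -8.8, 0],
  [1, 0, 0, -8.8, 0],
  [1, 0, 0, -8.8, 0],
  [1, 0, 0, -8.8, 0],
  [1, 0, 0, -8.8, 0],
  [1, 0, 0, -8.8, 0],
], squeeze=35)

```text
time_s: 24.42
ee_pos: [0.6366, 0.1937, 0.4458]
eef_rot: [3.141, 0.0, 2.706]
force: [1.1, 1.2, 1.4]
grip_width: 0.0151
grip_force: 35.0
```

```bash
python3 - <<'E'
import numpy as np
from h import ctrl
o=ctrl.get_obs();print(o['ee_pos'],o['force'],o['grip_width'])
ey=np.array([.423,.906])
t0=np.arctan2(65,189)
for k,q in enumerate(np.linspace(0,1.9,20)):
    d=20*(np.sin(t0-q)-np.sin(t0)); z=20*(np.cos(t0-q)-np.cos(t0))
    print(round(q,2),(ey*d).round(2),round(z,2))
E
```

```text
[0.63664686 0.1937153  0.44581137] [1.09907057 1.15602952 1.39165064] 0.015108556272935272
0.0 [0. 0.] 0.0
0.1 [-0.81 -1.74] 0.55
0.2 [-1.64 -3.52] 0.92
0.3 [-2.49 -5.33] 1.08
0.4 [-3.33 -7.14] 1.04
0.5 [-4.17 -8.94] 0.8
0.6 [ -5.  -10.7] 0.37
0.7 [ -5.8  -12.42] -0.26
0.8 [ -6.57 -14.08] -1.07
0.9 [ -7.31 -15.65] -2.06
1.0 [ -8.   -17.13] -3.22
1.1 [ -8.63 -18.49] -4.54
1.2 [ -9.21 -19.73] -6.0
1.3 [ -9.72 -20.83] -7.59
1.4 [-10.17 -21.78] -9.29
1.5 [-10.54 -22.57] -11.09
1.6 [-10.83 -23.19] -12.96
1.7 [-11.04 -23.64] -14.9
1.8 [-11.17 -23.92] -16.88
1.9 [-11.21 -24.01] -18.87
```

servo_tool([
  [1, -0.4, -0.87, 0.3, 0],
  [1, -0.81, -1.74, 0.55, 0],
  [1, -1.64, -3.52, 0.92, 0],
  [1, -2.49, -5.33, 1.08, 0],
  [1, -3.33, -7.14, 1.04, 0],
  [1, -4.17, -8.94, 0.8, 0],
  [1, -5.0, -10.7, 0.37, 0],
  [1, -5.8, -12.42, -0.26, 0],
  [1, -6.57, -14.08, -1.07, 0],
  [1, -7.31, -15.65, -2.06, 0],
  [1, -7.31, -15.65, -2.06, 0],
])

```text
time_s: 25.8
ee_pos: [0.563, 0.0362, 0.4251]
eef_rot: [-3.141, -0.001, 2.704]
force: [-3.3, 1.7, 3.8]
grip_width: 0.0152
grip_force: 35.0
```

servo_tool([
  [1, -0.69, -1.48, -1.16, 0],
  [1, -1.32, -2.84, -2.48, 0],
  [1, -1.9, -4.08, -3.94, 0],
  [1, -2.41, -5.18, -5.53, 0],
  [1, -2.86, -6.13, -7.23, 0],
  [1, -3.23, -6.92, -9.03, 0],
  [1, -3.52, -7.54, -10.9, 0],
  [1, -3.73, -7.99, -12.84, 0],
  [1, -3.83, -8.16, -13.8, 0],
  [1, -3.86, -8.27, -14.82, 0],
  [1, -3.86, -8.27, -14.82, 0],
])

```text
time_s: 27.18
ee_pos: [0.5254, -0.0446, 0.277]
eef_rot: [3.14, -0.0, 2.706]
force: [0.5, 10.9, 7.6]
grip_width: 0.015
grip_force: 35.0
```

servo_tool([
  [1, 0, 0, -0.6, 0],
  [1, 0, 0.02, -1.2, 0],
  [1, 0, 0.04, -1.7, 0],
  [1, 0.01, 0.05, -2, 0],
  [1, 0.01, 0.05, -2, 0],
  [1, 0.01, 0.05, -2, 0],
])

```text
time_s: 27.92
ee_pos: [0.5253, -0.0448, 0.2578]
eef_rot: [-3.142, -0.0, 2.706]
force: [-5.4, 3.4, 11.9]
grip_width: 0.015
grip_force: 35.0
```

```bash
python3 - <<'E'
from h import *
import pickle
o=ctrl.get_obs();print(o['ee_pos'],o['force'],o['grip_width'],o['time_s'])
n=np.array([.596,.0362,0]);ey=np.array([.423,.906,0]);ex=np.array([.906,-.423,0])
out=[]
for nm in('top','scene'):
    s=shot(nm); pickle.dump(s,open(nm+'9.pkl','wb'))
    H=n-.105*ey+[0,0,.076]
    q=proj(s,[H+k*ex for k in(-.05,-.03,0,.03,.05)]+[n+.095*ey+[0,0,.076]]);print(nm,q.round(1).tolist())
    c=q[2].astype(int)
    a=s['im'][c[1]-50:c[1]+50,c[0]-50:c[0]+50].copy()
    out.append(cv2.resize(a,(400,400),interpolation=cv2.INTER_CUBIC)); print(c-50)
cv2.imwrite('pics/f.png',np.hstack(out)[:,:,::-1])
E
```

```text
[ 0.52525275 -0.04481012  0.2578171 ] [-5.44160372  3.42260324 11.89092204] 0.014971314925224818 27.925
top [[329.4, 250.0], [333.2, 241.8], [338.9, 229.5], [344.6, 217.3], [348.4, 209.2], [256.8, 191.3]]
[288 179]
scene [[314.5, 278.5], [323.5, 277.3], [337.0, 275.6], [350.4, 273.8], [359.3, 272.7], [322.3, 209.8]]
[286 225]
```

View pics/f.png

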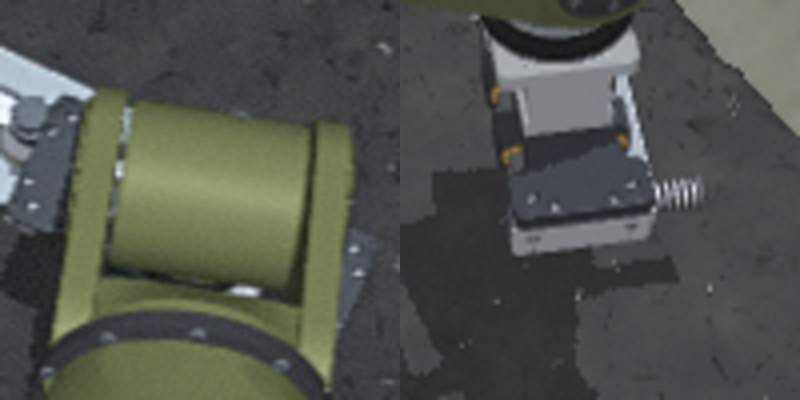

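servo_tool([
  [1, 0, 0, -0.05, 0],
  [1, 0, 0, -0.05, 0],
  [1, 0, 0, -0.05, 0],
  [1, 0, 0, -0.05, 0],
  [1, 0, 0, -0.05, 0],
  [1, 0, 0, -0.05, 0],
  [1, 0, 0, -0.05, 0],
  [1, 0, 0, -0.05, 0],
  [1, 0, 0, -0.05, 0],
  [1, 0, 0, -0.05, 0],
  [1, 0, 0, -0.05, 0],
  [1, 0, 0, -0.05, 0],
  [1, 0, 0, -0.05, 0],
  [1, 0, 0, -0.05, 0],
  [1, 0, 0, -0.05, 0],
  [1, 0, 0, -0.05, 0],
  [1, 0, 0, -0.05, 0],
  [1, 0, 0, -0.05, 0],
  [1, 0, 0, -0.05, 0],
  [1, 0, 0, -0.05, 0],
])

```text
time_s: 30.52
ee_pos: [0.5252, -0.0448, 0.2574]
eef_rot: [-3.142, 0.0, 2.706]
force: [-5.9, 2.5, 13.6]
grip_width: 0.015
grip_force: 35.0
```

```bash
python3 - <<'E'
from h import *
o=ctrl.get_obs();print(o['ee_pos'],o['force'],o['grip_width'],o['time_s'])
s=shot('scene'); P=(s['im'][262:284,345:370].astype(int).min(2)); 
ys,xs=np.where(P>150); print(xs.max()+345, ys[xs>=xs.max()-4].mean()+262)
E
```

```text
[ 0.52523983 -0.04479532  0.25737246] [-5.89418072  2.53459954 13.62874274] 0.015006420611534305 30.525
359 272.9
```

```bash
python3 -c "
from h import ctrl
print(ctrl.hand_in())"
```

```text
the job is handed in; nothing more can be done
None
```

The pack (bearing, spacer ring, end cap boss up) is stacked in the nest. The lever was held level for over two seconds with about 13 N upward on the tool, and the job was handed in at about 30.6 s while still holding it; the hand-in gave no verdict.

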